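Level the letter scale and hold it level

TASK

Level the letter scale: press its round black knob down until the foot below stands firmly on its disc, and turn the knob, still pressing, until the bubble of the spirit level lies between the two black lines of the vial. Finish while still holding the knob pressed down with the bubble between the lines - do not let go at the end - and leave the other things on the desk where they are.

Things in the scene. Friction and masses are not known exactly. Their poses are not given: they have to be found in the camera images.
- scale: Letter scale, fixed; base plate 118 (x) x 250 (y) x 8 mm. Origin: centre of its underside, on the desk; its y axis runs from knob end to hinge end, z up. Knob axis at local x 0, y -85 mm; hinge line at y +105 mm, along x. On the half towards the hinge are a steel pan (local x -15 to +51, y -13 to +93, top 63 mm high) and the spirit level (x -48 to -24, y -4 to +84, up to 66 mm high).
- weigher: Grey rocking body of the scale, 110 x 205 x 22 mm, top 52 mm above the desk when level. Origin on the hinge line. A hinge spring lifts its knob end (about 4 N at the knob) until the foot clears its disc: 2 degrees off level, knob end 6.6 mm high. Pressing the knob lowers that end until the foot stands on its disc; released, it rises again and the bubble tells nothing.
- knob_top (a point): Centre of the top face (red, white mark) of the levelling knob, a black fluted upright cylinder 39 mm across, 36 mm tall, its underside 14 mm above the grey body when not pressed. The point moves with the knob; untouched it is about 109 mm above the desk. The knob turns many times either way against slight friction (0.06 N m), so any yaw of grasp will do.
- knob (a joint): How far the knob is pushed down its spindle (m): 0 up, 0.009 at its stop. Sprung: 4 N to start, then 0.9 N per mm (about 9 N at 6 mm). Measured against the grey body, which first sinks with the knob (by 3 to 11 mm) until the foot stands; from then on the spring takes all further motion. The screw turns with the knob at any depth.
- bubble (a joint): Place of the white bubble (16 mm long) in the vial, m: 0 middle, positive towards the knob, +0.035 when the knob is not pressed; between the lines when within 5 mm of 0. With the foot standing, turning the knob clockwise seen from above raises the knob end and moves the bubble towards the knob, 10.5 mm per radian. At the start the knob is 1.1 to 1.9 rad from level, either way.
- vial_centre (a point): Top of the yellow-green vial of the spirit level at its middle, between the two black lines (26 mm apart inside). The vial lies along the scale's y axis, 76 mm long, 16 mm thick; the bubble in it runs to the higher end.
- spindle: Spindle that carries the knob (the knob counts as part of it). Origin on the knob's axis, 3 mm above the grey body's top; z up. It turns with the knob.
- foot: Levelling foot under the knob, a rubber disc 24 mm across; origin: centre of its underside. It comes to stand on a fixed blue disc 5 mm thick or orange disc 11 mm thick on the base plate, whichever lies there (the other is stored beneath the grey body); over the thin disc the knob must be turned clockwise, over the thick one counter-clockwise.
- glue_stick: Glue stick standing upright, 26 mm across, 90 mm tall; origin at its foot. Bystander.
- eraser: Block eraser, 23 x 55 x 14 mm; origin: centre of its underside. Bystander.
- sticky_pad: Pink block of sticky notes, 77 x 77 x 26 mm; origin: centre of its underside. Bystander.
- staple_box: Small red carton of staples, 42 x 85 x 26 mm; origin: centre of its underside. Bystander.

How it is judged:
By the outcome, as a careful person would: the job done as asked, in the order asked, and still so for the second after the job is handed in, while the arm keeps its last pose, push and grip.
It also fails if it takes over 64 s, if anything falls off the work surface, if the arm or the gripper's body presses on something with over 40 N, if the wrist force passes 120 N, or if a joint passes its speed limit or range.

ROBOT

A 6-joint arm with a two-finger parallel gripper is mounted at the origin on the work surface; the furniture and walls round the work are solid. World frame = base frame: x ahead of the robot, y to its left, z up, the work surface at z = 0. Lengths are in mm, angles in rad, forces in N, time in s.
With the tool pointing down it reaches from about 275 to 750 mm from the base axis. Payload 10.2 kg.
Tool frame: the origin (TCP) lies at the very end of the fingers, on their centre line; the grasp point (between the pads) lies 19 mm behind it (ctrl.grip_depth is the distance from the TCP to the grasp point, in mm); z points along the fingers, x is the direction in which the jaws open and shut, and the axes are right-handed (so a half turn about z gives the same grasp; the last joint's range is limited). The gripper opens to 85 mm and grips with 20 to 120 N. Pads are 22 mm wide; open, the fingers measure 114 mm over their backs; the gripper's body (76 mm by 85 mm) begins 54 mm behind the grasp point. The pads swing forward as they close: fully open they stand 13 mm farther back than shut.
Start: joints at [1.07, 0.313, 1.498, -0, 1.331, -0.223], TCP at [143.989, 504.875, 231.294] pointing down, gripper open.
Joint ranges: [-2.94, 2.94], [-0.97, 2.17], [0.19, 2.56], [-1.23, 4.37], [0.02, 3.11], [-2.88, 2.88]. Speed limits (rad/s): [2.39, 2.39, 3.01, 3.14, 3.14, 3.14].

INTERFACE

Orientations are given as a unit quaternion [w, x, y, z].
In Python, from rig import ctrl gives the robot as it stands.
- The arm moves only by the tool play_rows, never from a script. Its argument "motion" is a list of rows, each a list of 2 entries, a list of its own where there are three numbers: the shift along the tool's x, y, z in mm, then the turn, a rotation vector about the tool's x, y, z in degrees. A call has 1 to 20 rows; each row shifts and turns the commanded pose from where the row before left it, along the tool's axes as they then stand; what a row does not reach is not made up. A row lasts 1/12 s, in which the tool goes at most 41.7 mm and 7.16 degrees, less where a joint would pass 70% of its speed; a pose out of reach is approached as far as the arm can. A call with a gripper value outside its range is refused whole. "fingers" is the finger opening in mm, from 0 to 85.4, set as the call begins (left out, the last holds). The fingers move at their own pace and stop on an object; "squeeze" is the grip in N (left out, the last holds). Time passes only in rows, so rows that do not move let the fingers close. It gives the time, the measured TCP pose, the force and the opening at its end, in the units of the state.
- ctrl.sense(): the state, without advancing time (a new reading comes with each control period).
- ctrl.capture(name): name is "scene" or "top" or "wrist"; returns the picture (480x640x3 uint8, red, green, blue); there is no depth.
- ctrl.get_calibration(name): a dict with "K" (3x3 intrinsics, pixels), "R" (3x3) and "t" (3): a world point X has camera coordinates R X + t; the wrist camera has in their place "tool_from_camera" (4x4, takes a point from camera to tool coordinates, whose origin is the TCP and whose axes are the tool frame's). Camera axes: x right, y down, z forward; pixel columns grow to the right and rows downward; lengths in mm; the calibration is good to about 2 mm. A picture is of the moment at which its call begins: read the wrist's pose just before it. get_calibration takes no time and is no camera call.
- ctrl.finish_job(): hands the job in, once; it reports no verdict.
Trained networks look in the newest picture that a camera, given by its name, has taken for a name from the list of things; names that differ only in an ending like _2 or _b are one class to them, and where a whole thing is asked for, a point or a joint stands for the part that bears it (a point fixed in the world has none). Each returns a list of dicts, best first, with "p" (0 to 1); they miss things now and then, are a little off and sometimes report something else, mostly with a low value. They report only what shows in the picture. A call takes as long as a camera call.
- ctrl.spot_in(camera, name): "position" ([column, row] as shares, 0 to 1, of the picture: columns of its width, rows of its height, amid what is visible of it).
The state is a dict: "time_s": time; "joints": joint angles; "dq": joint speeds; "tau": joint torques, N m; "eef_pos": TCP position; "ee_rot": TCP orientation; "force": force on the tool from outside, world axes, zero at the start; "wrist_torque": the same for the moment, N m; "grip_width": opening from 0.0 (shut) to 1.0 (fully open).
Only numpy, scipy, OpenCV 4.12 (cv2) and the standard library are available. Lean on these libraries where they do the work, as an engineer would, in place of code of your own. Each camera call takes 0.05 s, during which the arm holds its last target. There are 200 camera calls.

## Working session

There is one attempt and no reset: what is moved stays moved. The work goes in short steps, Python scripts to look and compute and a tool call to move; the robot and the scene stay as the last step left them, time stands still between calls to the robot, and variables do not carry over. Pictures are saved under pics/ and viewed, about 8 in all and at most 12, crops included, and the job is handed in when it is done.

Besides the shell and the picture viewer there is one more tool, called after "Request:" as name(argument=value, ...) on one line, values as JSON. play_rows: Moves the arm, as the interface text tells. Its arguments: {"type":"object","properties":{"motion":{"type":"array"},"fingers":{"type":"number"},"squeeze":{"type":"number"}},"required":["motion"]}

```bash
mkdir -p pics; ls; cat > h.py <<'E'
from rig import ctrl
import numpy as np, cv2
from scipy.spatial.transform import Rotation as Ro
def snap(cam,name=None):
    im=ctrl.capture(cam)
    if name: cv2.imwrite('pics/'+name,im[:,:,::-1])
    return im
def spot(cam,n):
    r=ctrl.spot_in(cam,n)
    return [(round(d['position'][0]*640,1),round(d['position'][1]*480,1),round(d['p'],2)) for d in r[:3]]
def ray(cam,uv,s=None):
    c=ctrl.get_calibration(cam); d=np.linalg.inv(np.array(c['K']))@[uv[0],uv[1],1]
    if 'R' in c:
        R=np.array(c['R']);return -R.T@np.array(c['t']),R.T@d
    s=s or ctrl.sense(); T=np.array(c['tool_from_camera']); q=s['ee_rot']
    R=Ro.from_quat([q[1],q[2],q[3],q[0]]).as_matrix()
    return np.array(s['eef_pos'])+R@T[:3,3],R@T[:3,:3]@d
def atz(cam,uv,z,s=None):
    o,d=ray(cam,uv,s); return o+d*(z-o[2])/d[2]
E
python3 - <<'E'
from h import *
s=ctrl.sense(); print(s)
a=snap('scene','s1.png'); b=snap('top','t1.png')
for c in('scene','top'):
  for n in('knob_top','vial_centre','bubble','foot','scale','glue_stick','eraser','sticky_pad','staple_box'): 
    r=spot(c,n); print(c,n,r, [atz(c,r[0][:2],{'knob_top':109,'vial_centre':66,'bubble':66}.get(n,20)).round() if r else 0])
cv2.imwrite('pics/st1.png',cv2.resize(np.hstack([a,b]),(800,300))[:,:,::-1])
E
```

```text
pics
{'time_s': 0.0, 'joints': array([ 1.06960041e+00,  3.13458751e-01,  1.49849151e+00, -3.85592346e-05,
        1.33101286e+00, -2.23387757e-01]), 'dq': array([ 1.50234053e-03, -9.47799873e-04, -4.45489678e-04, -1.90653608e-03,
       -1.09383797e-03, -7.43057750e-05]), 'tau': array([-1.90429331e-03, -4.12270474e+01, -2.59742206e+01, -3.25765041e-04,
        4.08371605e-03, -1.87551287e-06]), 'eef_pos': array([143.85615197, 504.61244345, 230.71012134]), 'ee_rot': array([ 2.98425605e-04,  7.98197681e-01,  6.02395213e-01, -6.17116711e-04]), 'force': array([-0.85146755,  0.15289669,  0.04090715]), 'wrist_torque': array([0.01158922, 0.019533  , 0.01743037]), 'grip_width': 0.9996885958053028}
scene knob_top [(370.5, 247.3, 0.92), (369.8, 247.9, 0.32)] [array([469., -79., 109.])]
scene vial_centre [(349.5, 251.0, 0.82)] [array([461., -15.,  66.])]
scene bubble [] [0]
scene foot [] [0]
scene scale [(347.6, 261.8, 0.93)] [array([473.,  14.,  20.])]
scene glue_stick [(394.3, 343.0, 0.57), (371.5, 249.1, 0.24)] [array([ 434., -234.,   20.])]
scene eraser [(371.8, 382.2, 0.94)] [array([ 357., -296.,   20.])]
scene sticky_pad [(275.5, 215.7, 0.75)] [array([408., 253.,  20.])]
scene staple_box [(255.7, 232.4, 0.56)] [array([342., 200.,  20.])]
top knob_top [(337.0, 216.6, 0.78)] [array([472., -53., 109.])]
top vial_centre [(302.6, 218.2, 0.63), (335.8, 212.4, 0.5)] [array([476.,  22.,  66.])]
top bubble [] [0]
top foot [] [0]
top scale [(297.9, 222.1, 0.92), (338.5, 213.2, 0.5)] [array([476.,  34.,  20.])]
top glue_stick [(437.4, 248.7, 0.5)] [array([ 417., -282.,   20.])]
top eraser [(437.8, 272.4, 0.64)] [array([ 363., -282.,   20.])]
top sticky_pad [(186.8, 247.6, 0.74), (434.7, 248.4, 0.24)] [array([415., 284.,  20.])]
top staple_box [(215.6, 276.7, 0.82), (301.5, 217.8, 0.16)] [array([350., 217.,  20.])]
```

View pics/s1.png

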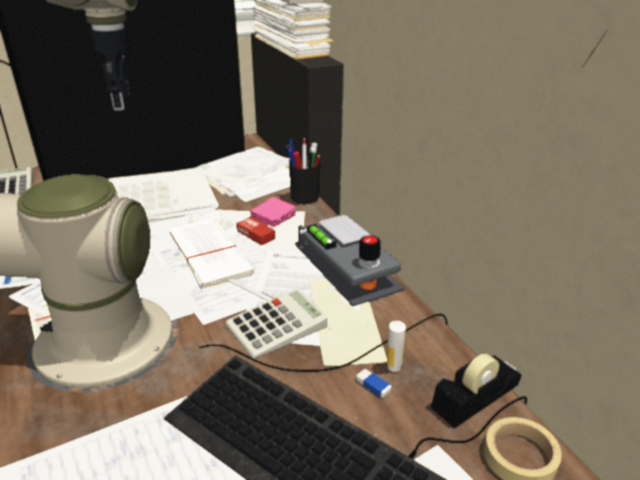

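View pics/t1.png

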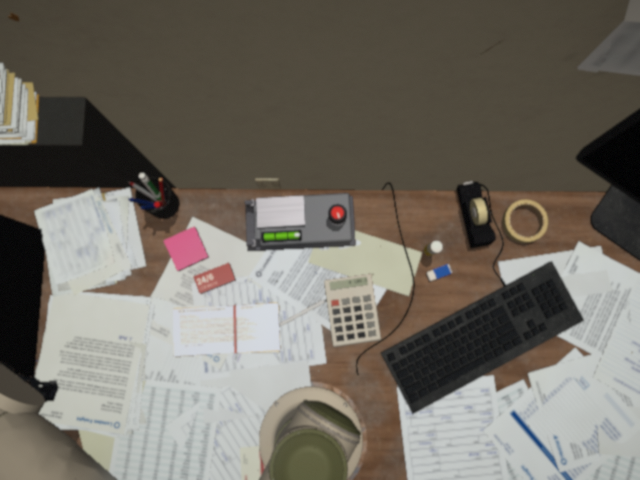

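The scene view shows the scale with the red knob top at about (370,241) and an orange disc under it at (369,284). The top view shows the knob at (338,213) and the vial at (282,236). The scale's y axis runs along world +y. Next I'll triangulate the knob and vial.

```bash
python3 - <<'E'
from h import *
def tri(u,v):
    o1,d1=ray('scene',u);o2,d2=ray('top',v);d1/=np.linalg.norm(d1);d2/=np.linalg.norm(d2)
    A=np.array([d1,-d2]).T; t=np.linalg.lstsq(A,o2-o1,rcond=None)[0]
    p,q=o1+d1*t[0],o2+d2*t[1]; return ((p+q)/2).round(1),np.linalg.norm(p-q).round(1)
for c in('scene','top'):
  im=cv2.imread('pics/%s1.png'%c[0]); x0,y0=(355,225) if c=='scene' else (320,195)
  cr=im[y0:y0+40,x0:x0+40].astype(int); m=(cr[...,2]>110)&(cr[...,1]<70)&(cr[...,0]<70)
  v,u=np.nonzero(m); k=(u.mean()+x0,v.mean()+y0); print(c,k,m.sum())
  if c=='scene': ks=k
  else: print(tri(ks,k), atz('top',k,109), atz('scene',ks,109))
for uv in((249,248),(355,245),(354,195)): print(atz('top',uv,52).round())
print(atz('top',(262,238),66),atz('top',(302,236),66))
im=cv2.imread('pics/s1.png')[190:310,270:430]; cv2.imwrite('pics/c1.png',cv2.resize(im,(800,600),interpolation=cv2.INTER_CUBIC))
c=ctrl.get_calibration('wrist');print(c)
E
```

```text
scene (np.float64(370.6), np.float64(239.34666666666666)) 75
top (np.float64(336.7155963302752), np.float64(211.32110091743118)) 109
(array([483.7, -52.1, 107.1]), np.float64(0.3)) [483.18272339 -52.0111243  109.        ] [482.32926572 -54.80237105 109.        ]
[411. 140.  52.]
[419. -94.  52.]
[532. -92.  52.]
[431.25216143 109.96578462  66.        ] [436.35008951  22.54287662  66.        ]
{'K': array([[353.90125574,   0.        , 315.82297279],
       [  0.        , 353.90125574, 243.22265244],
       [  0.        ,   0.        ,   1.        ]]), 'tool_from_camera': array([[ 9.99999409e-01,  1.57438514e-04, -1.07573446e-03,
         1.06945029e-01],
       [ 1.31210247e-04,  9.64749990e-01,  2.63168082e-01,
        -6.65793954e+01],
       [ 1.07924760e-03, -2.63168068e-01,  9.64749399e-01,
        -1.41910406e+02],
       [ 0.00000000e+00,  0.00000000e+00,  0.00000000e+00,
         1.00000000e+00]])}
```

View pics/c1.png

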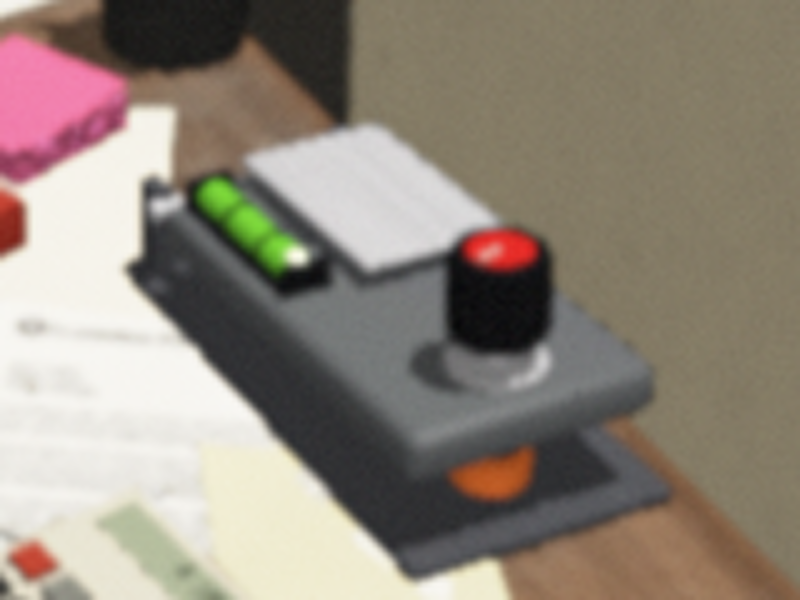

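The orange (thick) disc lies under the knob, so the turn should be counter-clockwise. The bubble shows white at the knob end of the vial. I'm moving above the knob, at about (483,-52,107).

Request:
play_rows(motion=[[[-22,24,0],[0,0,0]],[[-22,24,0],[0,0,0]],[[-22,24,0],[0,0,0]],[[-22,24,0],[0,0,0]],[[-22,24,0],[0,0,0]],[[-22,24,0],[0,0,0]],[[-22,24,0],[0,0,0]],[[-22,24,0],[0,0,0]],[[-22,24,0],[0,0,0]],[[-22,24,0],[0,0,0]],[[-22,24,0],[0,0,0]],[[-22,24,0],[0,0,0]],[[-22,24,0],[0,0,0]],[[-22,24,0],[0,0,0]],[[-22,24,0],[0,0,0]],[[-22,24,0],[0,0,0]],[[-22,24,0],[0,0,0]],[[-22,24,0],[0,0,0]],[[-22,24,0],[0,0,0]],[[-22,24,0],[0,0,0]]], fingers=85)

```text
time_s: 2.67
eef_pos: [485.5, -51.5, 231.4]
ee_rot: [0.0, 0.798, 0.602, 0.0]
force: [-0.0, 0.7, 0.9]
grip_width: 1.001
```

Request:
play_rows(motion=[[[0,0,0],[0,0,6]],[[0,0,0],[0,0,6]],[[0,0,0],[0,0,6]],[[0,0,0],[0,0,6]],[[0,0,0],[0,0,6]],[[0,0,0],[0,0,6]],[[0,0,0],[0,0,6]],[[0,0,0],[0,0,6]],[[0,0,0],[0,0,6]],[[0,0,0],[0,0,3]],[[0,0,0],[0,0,0]],[[0,0,0],[0,0,0]],[[0,0,0],[0,0,0]]])

```text
time_s: 3.75
eef_pos: [484.9, -49.9, 231.3]
ee_rot: [-0.0, 0.989, 0.149, 0.0]
force: [0.2, -0.7, -0.4]
grip_width: 0.997
```

```bash
python3 - <<'E'
from h import *
s=ctrl.sense(); im=snap('wrist','w1.png'); print(s['time_s'],s['joints'].round(3),s['eef_pos'],s['ee_rot'],s['force'])
hs=im.astype(int); m=(hs[...,0]>110)&(hs[...,1]<70)&(hs[...,2]<70)
n,l,st,ce=cv2.connectedComponentsWithStats(m.astype('uint8')); i=1+st[1:,4].argmax(); print(ce[i],st[i])
k=atz('wrist',ce[i],108,s); print('knob',k, 'spot',spot('wrist','knob_top'),spot('wrist','vial_centre'))
R=Ro.from_quat(np.roll(s['ee_rot'],-1)).as_matrix(); print('tool shift',R.T@(k-s['eef_pos']),R.round(3).tolist())
E
```

```text
3.75 [-0.343  0.23   1.606  0.     1.305 -0.643] [484.92703962 -49.89108169 231.30908509] [-2.90738081e-06  9.88777546e-01  1.49395331e-01  8.65905581e-06] [ 0.16198454 -0.65774882 -0.35922452]
[312.08241082 238.95325953] [294 223  35  33 813]
knob [482.76878071 -53.20300794 108.        ] spot [(312.3, 237.8, 0.79)] [(330.9, 127.6, 0.55)]
tool shift [ -3.04260454   2.52684804 123.30902238] [[0.955, 0.295, 0.0], [0.295, -0.955, 0.0], [0.0, -0.0, -1.0]]
```

View pics/w1.png

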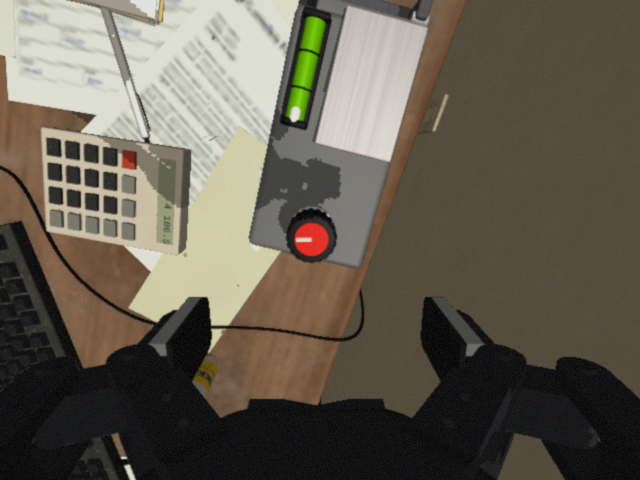

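The wrist view shows the knob at (312,239), the vial at about (306,68) and the bubble at its knob end. The knob works out at (482.8,-53.2). I'm centring over it, adding wrist margin and descending.

Request:
play_rows(motion=[[[-3,2.5,0],[0,0,0]],[[0,0,10],[0,0,5]],[[0,0,20],[0,0,5]],[[0,0,20],[0,0,5]],[[0,0,20],[0,0,0]],[[0,0,20],[0,0,0]],[[0,0,20],[0,0,0]],[[0,0,15],[0,0,0]],[[0,0,0],[0,0,0]],[[0,0,0],[0,0,0]],[[0,0,0],[0,0,0]]])

```text
time_s: 4.82
eef_pos: [483.3, -53.5, 107.3]
ee_rot: [0.0, 1.0, 0.018, 0.001]
force: [0.2, -0.1, -0.1]
grip_width: 0.995
```

```bash
python3 - <<'E'
from h import *
s=ctrl.sense(); im=snap('wrist'); print(s['time_s'],s['joints'].round(3),s['eef_pos'],s['force'])
hs=im.astype(int); m=(hs[...,0]>100)&(hs[...,1]<70)&(hs[...,2]<70)
n,l,st,ce=cv2.connectedComponentsWithStats(m.astype('uint8')); i=1+st[1:,4].argmax(); print(ce[i],st[i])
k=atz('wrist',ce[i],108,s); print('knob',k)
R=Ro.from_quat(np.roll(s['ee_rot'],-1)).as_matrix(); print('tool shift',R.T@(k-s['eef_pos']))
b=snap('scene')[160:310,260:460]
cv2.imwrite('pics/v4.png',np.hstack([cv2.resize(im,(400,300)),cv2.resize(b,(400,300))])[:,:,::-1])
E
```

```text
4.8167 [-0.352  0.37   1.773 -0.     0.997 -0.388] [483.28768978 -53.4625979  107.32864374] [ 0.17844159 -0.08108021 -0.09477859]
[314.18163012 304.79809681] [ 284  278   59   56 2417]
knob [482.46354404 -53.28409013 108.        ]
tool shift [-0.81610385 -0.20801981 -0.67268322]
```

View pics/v4.png

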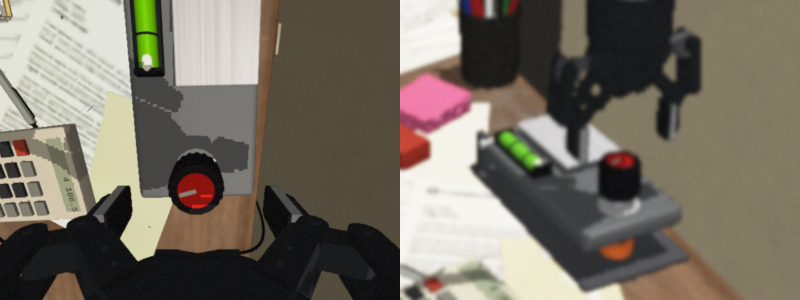

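The knob is centred between the pads and the scene camera sees the vial clearly. Next I lower to grip height and close.

Request:
play_rows(motion=[[[-0.5,0,10],[0,0,0]],[[0,0,13],[0,0,0]],[[0,0,12],[0,0,0]],[[0,0,0],[0,0,0]],[[0,0,0],[0,0,0]]])

```text
time_s: 5.33
eef_pos: [482.1, -53.1, 71.1]
ee_rot: [-0.0, 1.0, 0.018, -0.0]
force: [-0.3, -0.4, 1.4]
grip_width: 0.993
```

Request:
play_rows(motion=[[[0,0,0],[0,0,0]],[[0,0,0],[0,0,0]],[[0,0,0],[0,0,0]],[[0,0,0],[0,0,0]],[[0,0,0],[0,0,0]],[[0,0,0],[0,0,0]],[[0,0,0],[0,0,0]],[[0,0,0],[0,0,0]],[[0,0,0],[0,0,0]],[[0,0,0],[0,0,0]],[[0,0,0],[0,0,0]],[[0,0,0],[0,0,0]]], fingers=20, squeeze=60)

```text
time_s: 6.33
eef_pos: [482.3, -53.3, 71.3]
ee_rot: [0.0, 1.0, 0.018, -0.0]
force: [-2.1, -3.4, 2.9]
grip_width: 0.439
```

Gripped at an opening of about 37.5 mm. Now I press down 9 mm.

Request:
play_rows(motion=[[[0,0,1.5],[0,0,0]],[[0,0,1.5],[0,0,0]],[[0,0,1.5],[0,0,0]],[[0,0,1.5],[0,0,0]],[[0,0,1.5],[0,0,0]],[[0,0,1.5],[0,0,0]],[[0,0,0],[0,0,0]],[[0,0,0],[0,0,0]],[[0,0,0],[0,0,0]],[[0,0,0],[0,0,0]]])

```text
time_s: 7.17
eef_pos: [482.4, -53.9, 62.7]
ee_rot: [0.001, 1.0, 0.018, 0.0]
force: [-5.5, -7.1, 9.3]
grip_width: 0.443
```

```bash
cat > look.py <<'E'
from h import *
import sys
s=ctrl.sense(); print(s['time_s'],s['joints'].round(3),s['eef_pos'].round(1),s['force'].round(1),s['wrist_torque'].round(2),s['grip_width'])
b=snap('scene'); w=snap('wrist')
cv2.imwrite('pics/'+sys.argv[1],np.hstack([cv2.resize(w,(400,300)),cv2.resize(b[205:280,290:390],(400,300),interpolation=cv2.INTER_CUBIC)])[:,:,::-1])
E
python3 look.py v5.png
```

```text
7.1667 [-3.530e-01  4.400e-01  1.812e+00 -1.000e-03  8.890e-01 -3.880e-01] [482.4 -53.9  62.7] [-5.5 -7.1  9.3] [-0.89  0.85  0.06] 0.4433501785422169
```

View pics/v5.png

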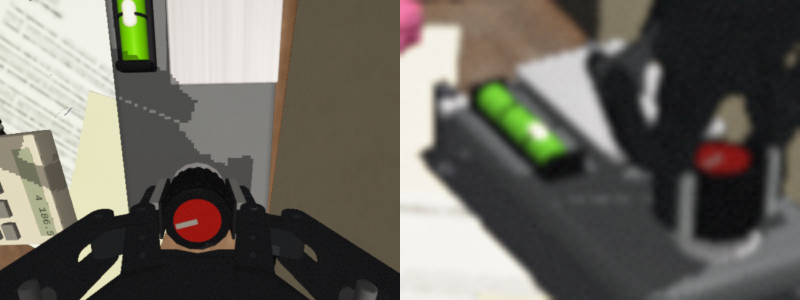

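After pressing, the bubble sits over the knob-side line, at about (538,131) in the right crop with the vial middle near (525,122). That puts it about +12 to +14 mm. I'll turn counter-clockwise by 70° while pressing further to follow the sinking end.

Request:
play_rows(motion=[[[0,0,0.2],[0,0,-5]],[[0,0,0.2],[0,0,-5]],[[0,0,0.2],[0,0,-5]],[[0,0,0.2],[0,0,-5]],[[0,0,0.2],[0,0,-5]],[[0,0,0.2],[0,0,-5]],[[0,0,0.2],[0,0,-5]],[[0,0,0.2],[0,0,-5]],[[0,0,0.2],[0,0,-5]],[[0,0,0.2],[0,0,-5]],[[0,0,0.2],[0,0,-5]],[[0,0,0.2],[0,0,-5]],[[0,0,0.2],[0,0,-5]],[[0,0,0.2],[0,0,-5]],[[0,0,0],[0,0,0]],[[0,0,0],[0,0,0]],[[0,0,0],[0,0,0]],[[0,0,0],[0,0,0]],[[0,0,0],[0,0,0]]])

```text
time_s: 8.85
eef_pos: [481.5, -54.9, 59.7]
ee_rot: [0.0, 0.808, 0.589, -0.002]
force: [-9.5, -15.7, 8.5]
grip_width: 0.444
```

```bash
python3 look.py v6.png
```

```text
8.85 [-0.354  0.444  1.815 -0.005  0.884 -1.61 ] [481.5 -54.9  59.7] [ -9.5 -15.7   8.5] [-2.41  2.12  0.03] 0.44377526283796015
```

View pics/v6.png

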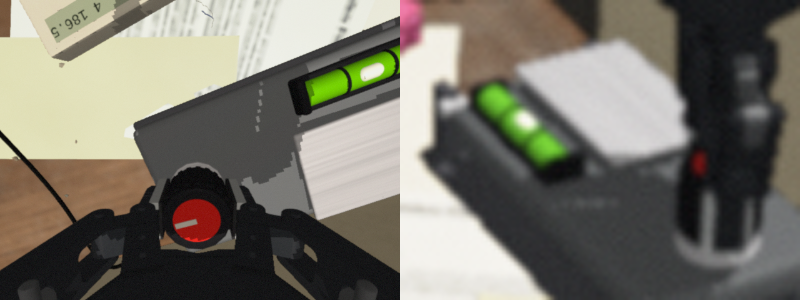

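The bubble is now between the lines in both views: wrist (372,72) with lines at about 348 and 400, scene (523,120). I'll measure it along the vial at full resolution.

```bash
cat > bub.py <<'E'
from h import *
# unproject wrist view onto plane z=62 with metric grid: 4 px/mm; rows = world y, cols = world x
s=ctrl.sense(); im=snap('wrist'); sc=snap('scene'); print(s['time_s'],s['joints'].round(3)[5],s['eef_pos'].round(1),s['force'].round(1),s['wrist_torque'].round(2))
c=ctrl.get_calibration('wrist');K=np.array(c['K']);T=np.array(c['tool_from_camera'])
R=Ro.from_quat(np.roll(s['ee_rot'],-1)).as_matrix()
cs=ctrl.get_calibration('scene')
Y,X=np.mgrid[0:110:.25,0:70:.25]
P=np.stack([X+400,120-Y,0*X+64],-1)
pw=((P-s['eef_pos'])@R-T[:3,3])@T[:3,:3]@K.T
ps=(P@np.array(cs['R']).T+np.array(cs['t']))@np.array(cs['K']).T
f=lambda p,i:cv2.remap(i,(p[...,0]/p[...,2]).astype('f4'),(p[...,1]/p[...,2]).astype('f4'),cv2.INTER_LINEAR)
o=np.hstack([f(pw,im),f(ps,sc)]); cv2.imwrite('pics/rect.png',o[:,:,::-1])
for nm,q in(('wrist',o[:,:280]),('scene',o[:,280:])):
  q=q.astype(int); g=(q[...,1]>130)&(q[...,2]<110)&(q[...,1]-q[...,0]>30); wh=(q.min(-1)>150)
  n,l,st,ce=cv2.connectedComponentsWithStats(cv2.morphologyEx(g.astype('uint8'),cv2.MORPH_CLOSE,np.ones((21,5))))
  i=1+st[1:,4].argmax(); x,y,w,h,_=st[i]; print(nm,'vial world y',120-y/4,120-(y+h)/4,'x',400+x/4,400+(x+w)/4)
  sub=wh[y:y+h,x+4:x+w-4]; print(' bubble y',120-(y+np.nonzero(sub)[0].mean())/4 if sub.any() else None)
  prof=q[y:y+h,x+w//2-6:x+w//2+6,1].mean(1); print(' G profile /2mm (from hinge)',prof[::8].round().astype(int).tolist())
E
python3 bub.py
```

```text
8.95 -1.61 [481.5 -55.   59.7] [-10.4 -16.1   9.4] [-2.39  2.1   0.11]
wrist vial world y 82.25 28.5 x 430.25 447.0
 bubble y 65.97561813186813
 G profile /2mm (from hinge) [0, 25, 199, 207, 207, 236, 240, 241, 241, 241, 240, 228, 208, 207, 192, 42, 206, 206, 207, 206, 206, 205, 205, 205, 204, 202, 135]
scene vial world y 105.0 28.75 x 425.0 444.75
 bubble y 66.65209623630301
 G profile /2mm (from hinge) [126, 156, 182, 194, 204, 206, 208, 208, 206, 203, 192, 179, 166, 163, 175, 195, 210, 223, 229, 232, 233, 232, 229, 221, 207, 184, 162, 157, 165, 181, 194, 198, 200, 200, 198, 193, 184, 161, 129]
```

View pics/rect.png

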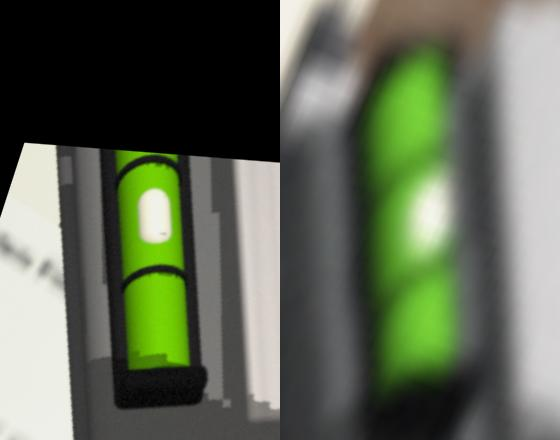

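The rectified wrist view has the lines at rows 161 and 271 and the bubble at 188–243, so it is centred within about 1 mm. I'll relieve some of the side load and press 1 mm more. If the foot stands firmly, the bubble must stay put.

Request:
play_rows(motion=[[[-0.6,-0.2,0.3],[0,0,0]],[[-0.6,-0.2,0.3],[0,0,0]],[[-0.5,-0.1,0.4],[0,0,0]],[[0,0,0],[0,0,0]],[[0,0,0],[0,0,0]],[[0,0,0],[0,0,0]],[[0,0,0],[0,0,0]],[[0,0,0],[0,0,0]],[[0,0,0],[0,0,0]]])

```text
time_s: 9.8
eef_pos: [481.3, -55.1, 58.9]
ee_rot: [0.0, 0.808, 0.588, -0.0]
force: [-5.2, -4.4, 9.5]
grip_width: 0.438
```

```bash
python3 bub.py
```

```text
9.8 -1.614 [481.3 -55.1  58.9] [-5.2 -4.4  9.5] [-0.72  1.19  0.05]
wrist vial world y 81.5 28.5 x 430.25 447.0
 bubble y 66.0798969072165
 G profile /2mm (from hinge) [1, 69, 206, 207, 208, 241, 241, 241, 241, 241, 237, 213, 208, 207, 62, 165, 206, 206, 207, 206, 206, 205, 205, 204, 204, 168, 137]
scene vial world y 105.0 28.75 x 425.0 444.75
 bubble y 66.69692603266091
 G profile /2mm (from hinge) [127, 157, 181, 193, 204, 205, 207, 208, 207, 204, 193, 179, 166, 163, 176, 196, 210, 223, 229, 231, 232, 232, 229, 222, 211, 189, 168, 163, 169, 182, 194, 198, 201, 200, 199, 193, 183, 161, 128]
```

View pics/rect.png

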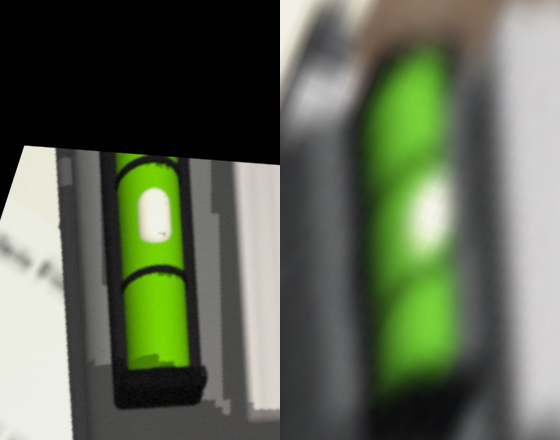

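The bubble did not move with the extra press, so the foot is standing. The side load has dropped and the bubble is still centred. Handing in while holding.

```bash
python3 -c "
from h import *
print(ctrl.finish_job()); s=ctrl.sense(); print(s['time_s'],s['force'].round(1),s['grip_width'])"
```

```text
the job is handed in; nothing more can be done
None
the job is handed in; nothing more can be done
```

The scale is levelled, and I handed the job in at about 10 s with the gripper still holding the knob pressed down. I gripped the knob at 60 N, pressed it about 9 mm and turned it 70° counter-clockwise, because the thick orange disc lay under the foot. I kept pressing during the turn, then pressed about 1 mm more and eased the side load.

**Bubble:** in the wrist view, flattened to the vial's plane, it lies midway between the two lines, within about 1 mm. The scene camera puts it about 1–2 mm towards the hinge, which I attribute to its slanted, blurry view. Both readings are inside the 5 mm limit.

**Foot:** the last extra press did not move the bubble, so the foot is standing on its disc. The downward push was about 9.5 N, which corresponds to roughly 6 mm of knob travel.

**Side load:** a sideways force of about 7 N from the grip remained at the end, down from about 19 N.

**Other things on the desk:** I touched none of them, though I took no separate final picture to check their places. After the hand-in, the robot gave no further readings.

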